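# Lock the folder rack

### The arm

A 7-joint arm with a two-finger parallel gripper is mounted at the origin on the work surface. World frame = base frame: x ahead of the robot, y to its left, z up, the work surface at z = 0. Lengths are in m, angles in rad, forces in N, time in s.
With the tool pointing down it reaches from about 0.4 to 0.875 m from the base axis. Payload 19.3 kg.
Tool frame: the origin (TCP) lies at the very end of the fingers, on their centre line; the grasp point (between the pads) lies 19 mm behind it; z points along the fingers, y is the line along which they close (so a half turn about z gives the same grasp; the last joint's range is limited). The gripper opens to 85 mm and grips with 20 to 120 N. Pads are 22 mm wide; open, the fingers measure 114 mm over their backs; the gripper's body (76 mm by 85 mm) begins 54 mm behind the grasp point. The pads swing forward as they close: fully open they stand 13 mm farther back than shut.
Start: joints at [1.089, 0.521, -0.036, 1.599, 0.021, 1.021, -0.113], TCP at [0.25, -0.573, 0.231] pointing down, gripper open.
Joint ranges: [-2.91, 2.91], [-0.3, 2.13], [-1.5, 1.42], [0.17, 2.43], [-1.26, 4.41], [0.16, 1.93], [-2.52, 2.52]. Speed limits (rad/s): [1.89, 1.89, 2.39, 2.39, 3.01, 3.01, 3.01].

### API

Orientations are given as a unit quaternion [x, y, z, w].
In Python, from cell import ctrl gives the robot as it stands.
- The arm moves only by the tool drive_tool, never from a script. Its argument "increments" is a list of rows, each a list of 3 entries, a list of its own where there are three numbers: the turn, a rotation vector about the tool's x, y, z in degrees, then the shift along the tool's x, y, z in mm, then the gripper command: -1 is shut, 1 is fully open, values between are in proportion. A call has 1 to 8 rows; each row is the pose to reach, as a shift and turn from the pose commanded when the call began, along the tool's axes at that moment; what a row does not reach only later rows make up. A row lasts 1/12 s, in which the tool goes at most 41.7 mm and 7.16 degrees, less where a joint would pass 70% of its speed; a pose out of reach is approached as far as the arm can. A call with a gripper value outside its range is refused whole. The fingers move at their own pace and stop on an object; "newtons" is the grip in N (left out, the last holds). Time passes only in rows, so rows that repeat a pose let the fingers close. It gives the time, the measured TCP pose, the force, the opening and the grip force at its end, in the units of the state.
- ctrl.sense(): the state, without advancing time (a new reading comes with each control period).
- ctrl.camera(name): name is "scene" or "side" or "wrist"; returns the picture (480x640x3 uint8, red, green, blue); there is no depth.
- ctrl.camera_params(name): a dict with "vfov" (degrees; the focal length in pixels is half the picture's height over the tangent of half this angle, whatever the lens; pixels are square), "cx", "cy" (the principal point, pixels), "dist_coeffs" ([k1, k2, p1, p2, k3] as OpenCV has them; the pictures are not rectified), "rvec" (rotation vector, rad) and "tvec" (3), from world to camera coordinates, as OpenCV has them. Camera axes: x right, y down, z forward; pixel columns grow to the right and rows downward; lengths in m; the calibration is good to about 2 mm. A picture is of the moment at which its call begins: read the wrist's pose just before it. camera_params takes no time and is no camera call; for the wrist camera it gives the pose at the moment of the call.
- ctrl.close_job(): hands the job in; it is judged then, once.
The state is a dict: "time": time; "qpos": joint angles; "qd": joint speeds; "effort": joint torques, N m; "eef_pos": TCP position; "eef_rot": TCP orientation; "ft_force": force on the tool from outside, world axes, zero at the start; "ft_torque": the same for the moment, N m; "gripper_width": finger opening in m; "gripper_force": force on a finger pad.
Only numpy, scipy, OpenCV 4.12 (cv2) and the standard library are available. Lean on these libraries where they do the work, as an engineer would, in place of code of your own. Each camera call takes 0.05 s, during which the arm holds its last target. There are 200 camera calls.

### The job

The folder rack's locking bar has been left handle-first in a cubby of the desk organiser, with only its tip sticking out. Take it out and slide it, tip first, through both eyelets on the front of the rack, entering at the yellow one, until the shoulder of its yellow handle is right up against the yellow eyelet; you will have to put it down on the way and take it again by the handle. Let go of it, and leave the folders and the other things on the desk where they stand.

Things in the scene. Friction and masses are not known exactly. Their poses are not given: they have to be found in the camera images.
- bar: Loose locking bar, 0.12 kg: round aluminium shaft, 18 mm diameter, 140 mm along the body's +y, last 9 mm tapered to 10 mm; flat yellow handle 60 mm long (along -y), 34 mm wide (x), 18 mm thick (z), whose flat front end is the shoulder. Origin on the underside, 9 mm below the shaft's axis, at the shoulder. At the start only some 65 mm of the tip end is out of the cubby.
- bar_tip (a point): centre of the bar's tip end, on the shaft's axis, 140 mm along +y from the shoulder
- bar_shoulder (a point): point on the shaft's axis in the plane of the handle's shoulder
- bar_grip (a point): middle of the yellow handle, 30 mm behind the shoulder, on the shaft's axis
- rack: Wooden folder rack, fixed, 200 (x) by 120 (y) mm, walls 76 mm high, three slots along x; origin on the desk under its middle. At its -x end stand two eyelet plates, 44 by 44 mm, 12 mm thick (y), 33 to 77 mm above the desk, with 21 mm holes on one line along y, 55 mm above the desk, 30 mm before the slots. Yellow plate at the -y end, steel at +y; 120 mm over both outer faces.
- near_eyelet (a point): centre of the yellow eyelet's hole at its outer (-y) face, where the bar enters and where the handle's shoulder must end; the rack's axes (the hole runs along y)
- far_eyelet (a point): centre of the steel eyelet's hole at its inner (-y) face, 108 mm along +y from near_eyelet
- organiser: Low wooden desk organiser, fixed, 200 mm (x) by 160 mm (y) by 54 mm high, with a green memo pad on top (to 70 mm). Origin on the desk under its middle. Two cubbies open to its +y face, floor 20 mm above the desk, 26 mm clear height; the bar is in the -x one, which is 55 mm wide.
- cubby_mouth (a point): middle of the floor edge of the bar's cubby at the organiser's +y face, 20 mm above the desk; the organiser's axes (+y points out of the cubby)
- folder_blue: blue plastic folder, loose, 190 by 25 by 160 mm high, upright in the rack's middle slot; origin under its middle
- folder_green: green plastic folder, same size, in the rack's +y slot; origin under its middle
- stapler: red stapler, loose, about 135 by 36 by 60 mm high; origin under its middle
- hole_punch: stainless steel hole punch, loose, about 95 by 110 by 66 mm high; origin under its middle
- pen_cup: glass pen cup, loose, 76 mm wide, 100 mm high with pens to 160 mm; origin under its middle
- mug: white mug, loose, 80 mm wide, 90 mm high, handle to its +y; origin under its middle

How it is judged:
On the way, in this order (a step that is already met when the one before it is completed fails the run):
1. the bar has been drawn right out of the cubby (its shoulder 60 mm or more outside the cubby's mouth) (y of bar_shoulder in the frame of cubby_mouth above 0.06 m), for 0.1 s.
2. the bar's tip is through the yellow eyelet, entered from the yellow side (y of bar_tip in the frame of near_eyelet above 0.014 m and y of bar_shoulder in the frame of near_eyelet below -0.06 m and x of bar_tip in the frame of near_eyelet between -0.008 and 0.008 m and z of bar_tip in the frame of near_eyelet between -0.008 and 0.008 m), for 0.1 s.
At the end, for the whole second after the job is handed in: The bar lies through both eyelets, along their common line (within 0.06 rad), its tip out beyond the steel eyelet, its handle's shoulder within 8 mm of the centre of the yellow eyelet's outer face, at rest and released (distance between bar_shoulder and near_eyelet below 0.008 m and y of bar_tip in the frame of far_eyelet above 0.02 m and angle between the y axis of bar and the y axis of rack, either way round below 0.06 rad and linear speed of bar below 0.02 m/s); the robot touches nothing.
It fails at once if a folder, the stapler, the hole punch, the pen cup or the mug is shifted by more than 30 mm or tipped over (distance of any of folder_blue, folder_green, stapler, hole_punch, pen_cup, mug from where it was at the start of the episode above 0.03 m or angle between any of folder_blue, folder_green, stapler, hole_punch, pen_cup, mug's own z axis and vertical above 0.5 rad).
It also fails if it takes over 58 s, if anything falls off the work surface, if the arm or the gripper's body presses on something with over 40 N, if the wrist force passes 120 N, or if a joint passes its speed limit or range.

## Working session

There is one attempt and no reset: what is moved stays moved. The work goes in short steps, Python scripts to look and compute and a tool call to move; the robot and the scene stay as the last step left them, time stands still between calls to the robot, and variables do not carry over. Pictures are saved under pics/ and viewed, at most 10 in all, crops included, and the job is handed in when it is done.

Besides the shell and the picture viewer there is one more tool, called as a command line: name --argument value ..., lists and objects as JSON in quotes. drive_tool: Moves the arm, as the interface text tells. Its arguments: {"type":"object","properties":{"increments":{"type":"array","items":{"type":"array"}},"newtons":{"type":"number"}},"required":["increments"]}

```bash
mkdir -p pics; ls
python3 - <<'E'
from cell import ctrl
import cv2
for n in ("scene","side"):
    cv2.imwrite(f"pics/{n}0.png",ctrl.camera(n)[:,:,::-1]); print(n,ctrl.camera_params(n))
s=ctrl.sense(); print(s)
E
```

```text
pics
scene {'vfov': 49.31744004672629, 'cx': 326.8152378591379, 'cy': 232.97955876959486, 'dist_coeffs': array([-0.02579503,  0.        ,  0.        ,  0.        ,  0.        ]), 'rvec': array([ 2.00307293,  1.68967716, -0.55230559]), 'tvec': array([-0.12947885, -0.4375453 ,  1.57195828])}
side {'vfov': 49.071361703522726, 'cx': 317.8902698431417, 'cy': 241.57958751055585, 'dist_coeffs': array([-0.15796211,  0.        ,  0.        ,  0.        ,  0.        ]), 'rvec': array([ 0.64557608, -2.54533933,  1.28196369]), 'tvec': array([0.56436487, 0.20606672, 0.96034278])}
{'time': 0.1, 'qpos': array([ 1.08878529,  0.52194755, -0.03632651,  1.59991723,  0.02119188,
        1.02109225, -0.11280812]), 'qd': array([ 8.68868164e-05, -1.81348950e-03,  1.06633515e-04, -4.72320309e-04,
       -1.64423341e-03, -1.29036034e-03,  1.12000352e-03]), 'effort': array([ 3.51586568e-03, -9.28478765e+01,  1.98358923e+00, -3.70533049e+01,
        1.80511060e-02,  5.37310771e-03, -7.24638721e-05]), 'eef_pos': array([ 0.25002731, -0.57250124,  0.23079966]), 'eef_rot': array([ 9.78878662e-01,  2.04441494e-01, -1.29733598e-04, -4.72392970e-04]), 'ft_force': array([-0.91579466,  0.27565646, -0.35498316]), 'ft_torque': array([-4.81950278e-02, -6.27367443e-02,  7.92895722e-05]), 'gripper_force': 0.0, 'gripper_width': 0.08539087717046323}
```

View pics/scene0.png

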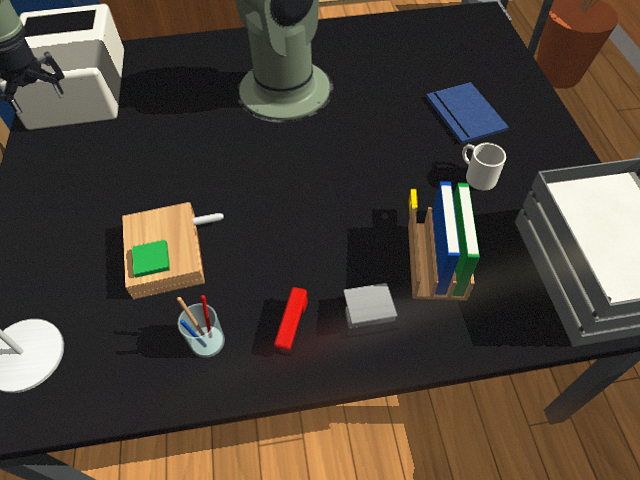

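View pics/side0.png

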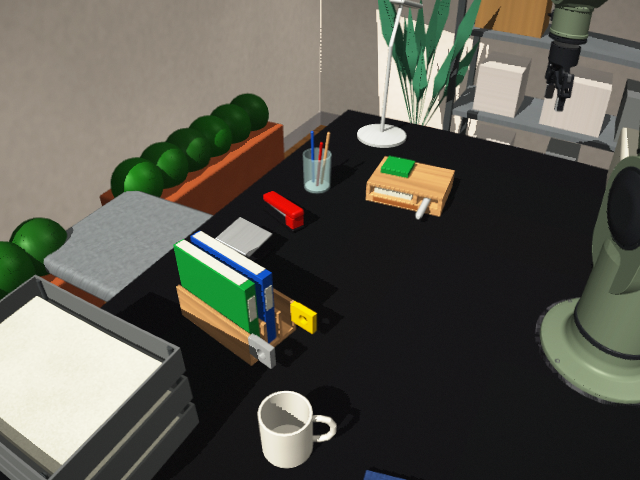

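The scene picture shows the organiser at about (165,250) with the bar tip at (222,217), and the rack at about (440,240) with its yellow plate at (413,198). The side picture shows the yellow eyelet at (304,318), the steel one at (263,350) and the bar tip at (421,215). I'll enlarge these next.

Run:
```python
import cv2,numpy as np
a=cv2.imread("pics/scene0.png");b=cv2.imread("pics/side0.png")
def c(im,x,y,w,h,k): return cv2.resize(im[y:y+h,x:x+w],None,fx=k,fy=k,interpolation=cv2.INTER_CUBIC)
# each tile 400x300
T=[c(a,115,200,120,90,400/120),c(a,395,180,100,75,4),c(b,360,150,100,75,4),c(b,240,290,100,75,4)]
cv2.imwrite("pics/crop1.png",np.vstack([np.hstack(T[:2]),np.hstack(T[2:])]))
```

```text
(no output)
```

View pics/crop1.png

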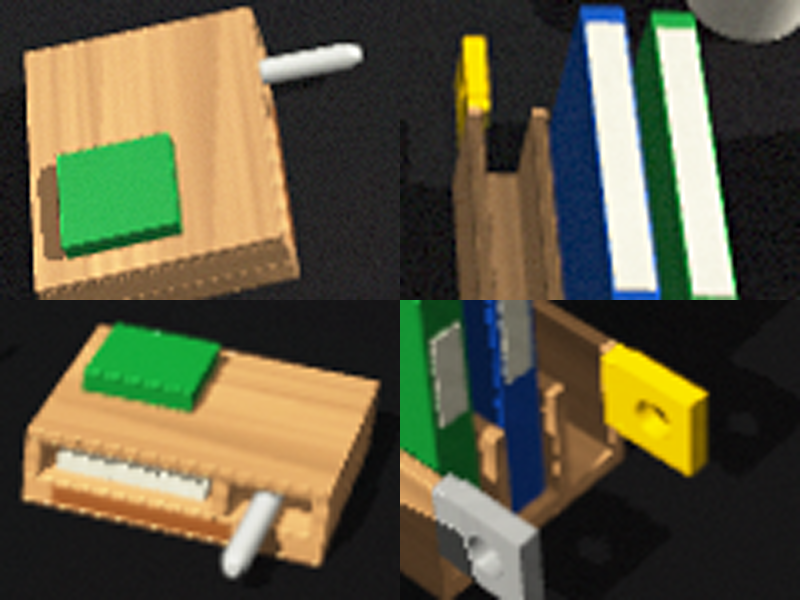

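```bash
cat > h.py <<'E'
import cv2,numpy as np
from scipy.optimize import least_squares
from scipy.spatial.transform import Rotation as R
def proj(P,c):
    f=240/np.tan(np.radians(c["vfov"])/2)
    K=np.array([[f,0,c["cx"]],[0,f,c["cy"]],[0,0,1]])
    return cv2.projectPoints(np.float64(P).reshape(-1,1,3),c["rvec"],c["tvec"],K,c["dist_coeffs"])[0][:,0]
def world(M,p):
    M=np.float64(M);c,s=np.cos(p[2]),np.sin(p[2])
    return np.c_[p[0]+c*M[:,0]-s*M[:,1],p[1]+s*M[:,0]+c*M[:,1],M[:,2]]
def fit(obs,x0):
    "obs: list of (cam params, model pts, pixels)"
    f=lambda p:np.concatenate([(proj(world(M,p),c)-np.float64(u)).ravel() for c,M,u in obs])
    r=least_squares(f,x0,loss="soft_l1"); return r.x,f(r.x).reshape(-1,2)
def ray(u,c,z):
    "point at height z seen at pixel u"
    return least_squares(lambda q:(proj([[q[0],q[1],z]],c)[0]-u),[.6,0]).x
E
python3 - <<'E'
from h import *
from cell import ctrl
A=ctrl.camera_params("scene");B=ctrl.camera_params("side")
o=[(A,[[-.1,-.08,.054],[-.1,.08,.054],[.1,.08,.054],[.1,-.08,.054]],[[122.5,215.6],[190,202.4],[202.9,271.1],[125.5,287]]),
(B,[[.1,.08,.054],[-.1,.08,.054],[-.1,-.08,.054],[.1,-.08,.054],[-.1,.08,0]],[[368.75,183],[444.5,198],[454.5,170],[385,156.3],[440.5,216]])]
p,e=fit(o,[.6,-.3,0]);print("org",p.round(4),e.round(1).tolist())
o=[(A,[[-.022,0,.077],[-.022,.012,.077],[.022,.012,.077],[.022,0,.077]],[[410.75,188.75],[416.75,189.25],[417.5,207],[412,207]]),
(B,[[0,.012,.055],[0,.12,.055],[.022,.012,.077],[-.022,.012,.077],[-.022,.012,.033],[-.022,0,.077]],[[303.25,318.75],[261.25,353.75],[291.25,301.25],[313,317],[313,333.75],[316.75,313.25]])]
p,e=fit(o,[.6,.3,0]);print("eye",p.round(4),e.round(1).tolist())
for z in(.026,.029,.032):print(z,"tip",ray([222.4,216.8],A,z),ray([418,217],B,z),"mid",ray([194.5,221],A,z))
s=ctrl.sense();print(R.from_quat(s["eef_rot"]).as_matrix().round(3).tolist())
print("tool->cam", ctrl.camera_params("wrist"))
E
```

```text
org [ 0.5466 -0.3451  0.106 ] [[-0.9, -0.7], [-0.7, -2.1], [-2.6, -2.4], [0.6, -0.8], [-2.4, -0.5], [-1.6, 0.6], [-0.2, -0.1], [-1.1, -0.1], [-0.5, 0.6]]
eye [ 0.535   0.2419 -0.1843] [[-0.6, -0.2], [-1.6, -0.7], [-0.8, -3.9], [-0.5, -4.0], [-1.1, 0.7], [-0.2, 0.5], [1.4, 4.1], [-1.6, -0.8], [-1.5, -0.4], [-1.1, -0.7]]
0.026 tip [ 0.48028383 -0.20380089] [ 0.47708033 -0.20884136] mid [ 0.48135874 -0.27061073]
0.029 tip [ 0.48267265 -0.20340427] [ 0.47586424 -0.20441437] mid [ 0.48374433 -0.27001327]
0.032 tip [ 0.48506147 -0.20300765] [ 0.47464815 -0.19998737] mid [ 0.48612992 -0.26941582]
[[0.916, 0.4, -0.0], [0.4, -0.916, 0.001], [-0.0, -0.001, -1.0]]
tool->cam {'vfov': 58.42850841988877, 'cx': 318.7855158533299, 'cy': 232.55407659926738, 'dist_coeffs': array([-0.0683938,  0.       ,  0.       ,  0.       ,  0.       ]), 'rvec': array([-2.40848369,  1.57382534,  0.24468584]), 'tvec': array([-0.62428375, -0.04001299,  0.38060989])}
```

```bash
cat >> h.py <<'E'
def inc(s,pos,yaw,down=True):
    "turn (deg) and shift (mm) in tool axes to get TCP to pos, tool down, tool x at world angle yaw"
    T=R.from_quat(s["eef_rot"]); c,n=np.cos(yaw),np.sin(yaw)
    G=R.from_matrix(np.array([[c,n,0],[n,-c,0],[0,0,-1]]))
    return np.degrees((T.inv()*G).as_rotvec()).round(2).tolist(),(T.inv().apply(np.array(pos)-s["eef_pos"])*1e3).round(1).tolist()
E
python3 - <<'E'
from h import *
from cell import ctrl
s=ctrl.sense();c=ctrl.camera_params("wrist");M=cv2.Rodrigues(c["rvec"])[0]
T=R.from_quat(s["eef_rot"])
print("cam in tool",T.inv().apply(-M.T@c["tvec"]-s["eef_pos"]),"fwd",T.inv().apply(M[2]),"right",T.inv().apply(M[0]))
print(inc(s,[.48,-.22,.2],np.pi/2+.03))
E
```

```text
cam in tool [ 7.69279803e-02  1.22435907e-04 -1.42941971e-01] fwd [-3.00513698e-01 -7.23485503e-04  9.53777225e-01] right [0.00109551 0.99999879 0.00110372]
([-0.05, -0.03, -68.13], [351.8, -231.0, 31.0])
```

drive_tool --increments '[[[0,0,-68.1],[352,-231,31],1],[[0,0,-68.1],[352,-231,31],1],[[0,0,-68.1],[352,-231,31],1],[[0,0,-68.1],[352,-231,31],1],[[0,0,-68.1],[352,-231,31],1],[[0,0,-68.1],[352,-231,31],1],[[0,0,-68.1],[352,-231,31],1],[[0,0,-68.1],[352,-231,31],1]]'

```text
time: 0.77
eef_pos: [0.4324, -0.2925, 0.2067]
eef_rot: [0.759, 0.651, -0.0, 0.0]
ft_force: [2.3, -1.1, -0.1]
gripper_width: 0.0849
gripper_force: 0.0
```

drive_tool --increments '[[[0,0,-6],[40,18,0],1],[[0,0,-10.5],[77,35,6],1],[[0,0,-10.5],[77,35,6],1],[[0,0,-10.5],[77,35,6],1]]'

```text
time: 1.1
eef_pos: [0.4796, -0.2215, 0.2004]
eef_rot: [0.697, 0.717, 0.0, -0.001]
ft_force: [-0.6, -0.8, 0.0]
gripper_width: 0.0852
gripper_force: 0.0
```

Run:
```python
from h import *
from cell import ctrl
import pickle
c=ctrl.camera_params("wrist");s=ctrl.sense()
im=ctrl.camera("wrist")[:,:,::-1];cv2.imwrite("pics/w1.png",im);pickle.dump((c,s),open("w1.pkl","wb"));print(s["eef_pos"],s["qd"].round(3))
```

```text
[ 0.47955046 -0.22147141  0.2003646 ] [ 0.049 -0.009  0.047  0.004 -0.     0.006  0.01 ]
```

View pics/w1.png

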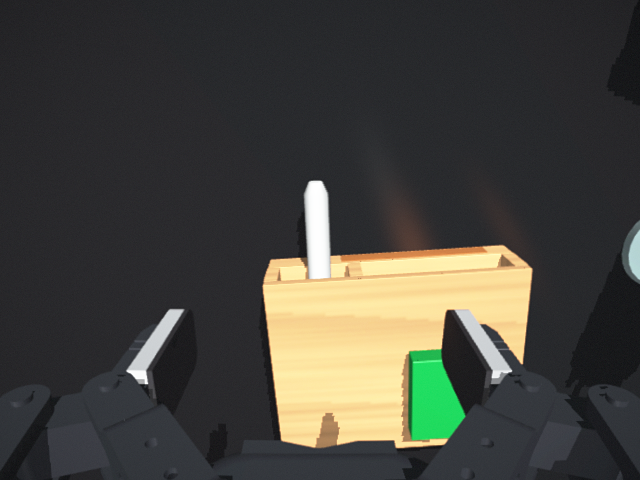

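The wrist picture shows the bar's tip at (316,182) and its axis at (318,272) by the mouth. The organiser's front top edge runs from (265,283) to (531,268).

Run:
```python
from h import *
import pickle
c,s=pickle.load(open("w1.pkl","rb"))
t=ray([316,182],c,.029);m=ray([318.3,272],c,.029);d=t-m
print(t,m,np.arctan2(-d[0],d[1]),np.linalg.norm(d)); a=ray([265,283],c,.054);b=ray([531,268],c,.054);print(a,b,np.arctan2(b[1]-a[1],b[0]-a[0]))
g=t-d/np.linalg.norm(d)*.03;y=np.pi/2+np.arctan2(-d[0],d[1])
print(g,inc(s,[*g,.019],y),inc(s,[*g,.09],y))
```

```text
[ 0.47700971 -0.20401509] [ 0.48082963 -0.27586149] 0.05311778669617396 0.07194788134258302
[ 0.44166318 -0.27539186] [ 0.63748519 -0.25808148] 0.08816933877305766
[ 0.4786025  -0.23397277] ([-0.02, -0.07, -1.4], [-12.7, -1.2, 181.4]) ([-0.02, -0.07, -1.4], [-12.6, -1.3, 110.4])
```

drive_tool --increments '[[[0,0,-1.4],[-11,-1.2,41],1],[[0,0,-1.4],[-11,-1.2,82],1],[[0,0,-1.4],[-11,-1.2,123],1],[[0,0,-1.4],[-11,-1.2,158],0.5],[[0,0,-1.4],[-11,-1.2,181],0],[[0,0,-1.4],[-11,-1.2,181],-1],[[0,0,-1.4],[-11,-1.2,181],-1],[[0,0,-1.4],[-11,-1.2,181],-1]]' --newtons 60

```text
time: 1.82
eef_pos: [0.478, -0.2359, 0.0212]
eef_rot: [0.69, 0.724, 0.0, 0.001]
ft_force: [0.6, 1.4, -0.2]
gripper_width: 0.0256
gripper_force: 0.0
```

drive_tool --increments '[[[0,0,0],[0,0,0],-1],[[0,0,0],[0,0,0],-1],[[0,0,0],[0,0,0],-1]]'

```text
time: 2.07
eef_pos: [0.4783, -0.2357, 0.0212]
eef_rot: [0.69, 0.724, 0.0, 0.001]
ft_force: [-0.0, -2.0, 3.7]
gripper_width: 0.0154
gripper_force: 58.8
```

drive_tool --increments '[[[0,0,0],[0,0,-2.5],-1],[[0,0,0],[15,0,-2.5],-1],[[0,0,0],[35,0,-2.5],-1],[[0,0,0],[55,0,-2.5],-1],[[0,0,0],[75,0,-2.5],-1],[[0,0,0],[95,0,-2.5],-1],[[0,0,0],[115,0,-2.5],-1],[[0,0,0],[130,0,-2.5],-1]]'

```text
time: 2.73
eef_pos: [0.4712, -0.1034, 0.0227]
eef_rot: [0.689, 0.724, 0.0, -0.0]
ft_force: [0.8, 0.3, -1.5]
gripper_width: 0.0157
gripper_force: 58.5
```

Run:
```python
from h import *
from cell import ctrl
import pickle
c=ctrl.camera_params("wrist");s=ctrl.sense()
a=ctrl.camera("wrist")[:,:,::-1];b=ctrl.camera("side")[:,:,::-1]
cv2.imwrite("pics/m1.png",np.hstack([cv2.resize(a,(400,300)),cv2.resize(b[120:280,340:553],(400,300))]))
print(s["gripper_width"],s["gripper_force"],s["eef_pos"])
```

```text
0.015659788068187082 58.46942871809006 [ 0.47122963 -0.10335038  0.02269757]
```

View pics/m1.png

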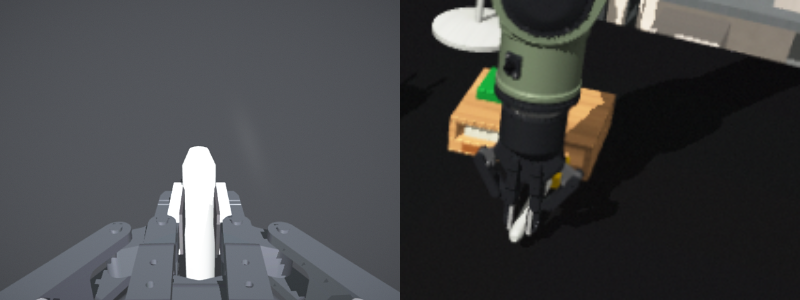

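The wrist tile shows the bar held firmly between the pads, and the side tile shows the yellow handle just leaving the cubby. I'll go on pulling.

drive_tool --increments '[[[0,0,0],[20,0,-3],-1],[[0,0,0],[40,0,-3],-1],[[0,0,0],[60,5,-12],-1],[[0,0,3],[85,15,-12],-1],[[0,0,7],[110,25,-12],-1],[[0,0,11],[135,36,-12],-1],[[0,0,13.3],[155,45,-12],-1],[[0,0,13.3],[161,47,-12],-1]]' --newtons 60

```text
time: 3.5
eef_pos: [0.5118, 0.0615, 0.0347]
eef_rot: [0.769, 0.639, 0.001, -0.0]
ft_force: [-0.6, 0.8, -1.3]
gripper_width: 0.0158
gripper_force: 58.7
```

drive_tool --increments '[[[0,0,0],[0,0,8],-1],[[0,0,0],[0,0,16],-1],[[0,0,0],[0,0,24],-1],[[0,0,0],[0,0,29],-1],[[0,0,0],[0,0,29],-1]]'

```text
time: 3.92
eef_pos: [0.5095, 0.0569, 0.0039]
eef_rot: [0.769, 0.639, -0.001, -0.0]
ft_force: [-0.3, 0.5, -0.9]
gripper_width: 0.0157
gripper_force: 58.7
```

drive_tool --increments '[[[0,0,0],[0,0,0],0],[[0,0,0],[0,0,0],0.2],[[0,0,0],[0,0,-30],0.5],[[0,0,0],[0,0,-70],0.5],[[0,0,0],[-30,0,-110],1],[[0,0,0],[-60,0,-150],1],[[0,0,0],[-90,0,-190],1],[[0,0,0],[-115,0,-220],1]]'

```text
time: 4.58
eef_pos: [0.4915, -0.0423, 0.2102]
eef_rot: [0.769, 0.64, 0.0, 0.0]
ft_force: [0.8, -0.6, -1.1]
gripper_width: 0.0853
gripper_force: 0.0
```

drive_tool --increments '[[[0,0,0],[0,0,0],1],[[0,0,0],[0,0,0],1]]'

```text
time: 4.75
eef_pos: [0.4926, -0.0429, 0.2099]
eef_rot: [0.77, 0.638, 0.001, 0.002]
ft_force: [1.2, 0.7, 0.3]
gripper_width: 0.085
gripper_force: 0.0
```

Run:
```python
from h import *
from cell import ctrl
import pickle
c=ctrl.camera_params("wrist");s=ctrl.sense()
im=ctrl.camera("wrist")[:,:,::-1];cv2.imwrite("pics/w2.png",im);pickle.dump((c,s),open("w2.pkl","wb"));print(s["eef_pos"],s["qd"].round(3))
```

```text
[ 0.49257731 -0.04292733  0.20986116] [-0.043  0.053 -0.018  0.026  0.005 -0.024 -0.024]
```

View pics/w2.png

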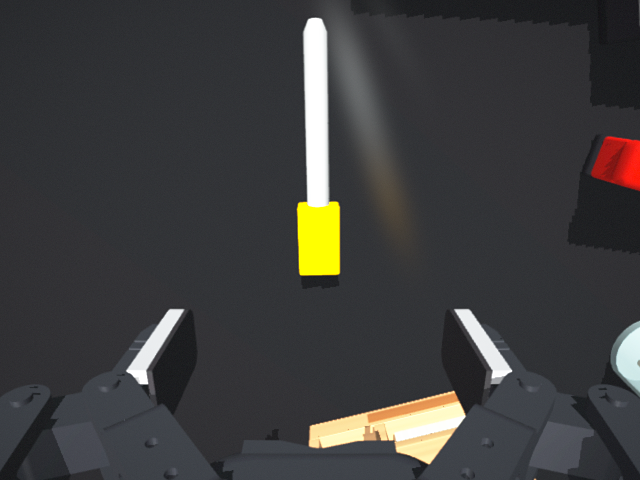

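The wrist picture shows the bar lying flat: handle corners (298,203), (340,203), (340,274) and (299,274), tip at (315,20). Next I'll look at the rack from above.

drive_tool --increments '[[[0,0,0],[40,0,-10],1],[[0,0,0],[80,0,-20],1],[[0,0,0],[120,0,-30],1],[[0,0,0],[160,0,-40],1],[[0,0,0],[185,0,-45],1],[[0,0,0],[185,0,-45],1],[[0,0,0],[185,0,-45],1],[[0,0,0],[185,0,-45],1]]'

```text
time: 5.47
eef_pos: [0.5251, 0.1405, 0.2517]
eef_rot: [0.769, 0.64, -0.001, -0.0]
ft_force: [-0.4, -0.9, 0.6]
gripper_width: 0.0854
gripper_force: 0.0
```

Run:
```python
from h import *
from cell import ctrl
import pickle
c=ctrl.camera_params("wrist");s=ctrl.sense()
im=ctrl.camera("wrist")[:,:,::-1];cv2.imwrite("pics/w3.png",im);pickle.dump((c,s),open("w3.pkl","wb"));print(s["eef_pos"],s["qd"].round(3))
c,s=pickle.load(open("w2.pkl","rb"))
M=[[-.017,0,.018],[.017,0,.018],[.017,-.06,.018],[-.017,-.06,.018],[0,.14,.009]]
p,e=fit([(c,M,[[298,203],[340,203],[340,274],[299,274],[315,19]])],[.49,-.05,-.18]);print(p,e.round(1).tolist())
```

```text
[0.52512444 0.14054028 0.25167542] [ 0.023 -0.01   0.01   0.004  0.001  0.002  0.003]
[ 0.492362   -0.04769391 -0.16824225] [[-0.6, 1.8], [-0.2, 1.0], [-0.0, -0.7], [0.7, -0.0], [0.3, -2.0]]
```

View pics/w3.png

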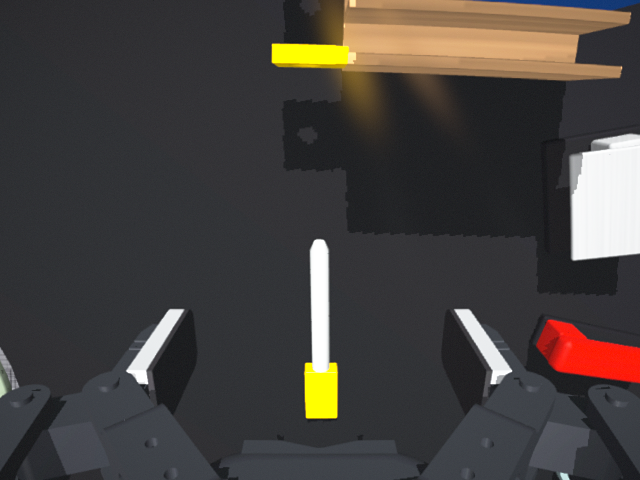

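Run:
```python
import cv2,numpy as np
a=cv2.imread("pics/w3.png");b=cv2.imread("pics/side0.png")
def c(im,x,y,w,h,k): return cv2.resize(im[y:y+h,x:x+w],None,fx=k,fy=k,interpolation=cv2.INTER_CUBIC)
top=c(a,260,30,100,40,8)
L=c(b,282,298,50,35,8);Rr=c(b,240,330,50,35,8)
cv2.imwrite("pics/crop2.png",np.vstack([top,np.hstack([L,Rr])]))
```

```text
(no output)
```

View pics/crop2.png

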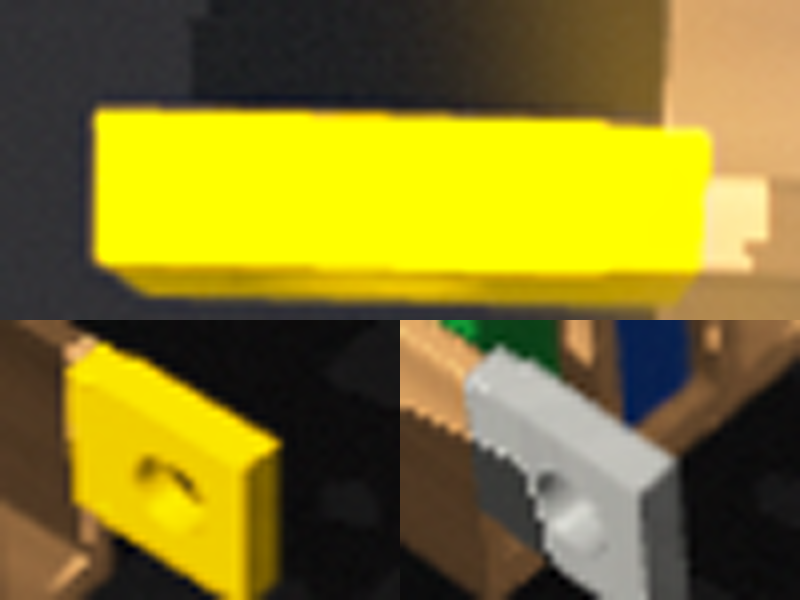

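Run:
```python
from h import *
from cell import ctrl
import pickle
A=ctrl.camera_params("scene");B=ctrl.camera_params("side");c3,s3=pickle.load(open("w3.pkl","rb"))
c=(c3,[[-.022,.012,.077],[.022,.012,.077],[.022,0,.077],[-.022,0,.077]],np.array([[271.9,43.4],[348.75,46.25],[347.9,64.],[271.6,63.25]])-.44)
b=(B,[[.022,.012,.077],[.022,0,.077],[-.022,0,.077],[-.022,.012,.077],[0,.012,.055],[0,.12,.055],[.022,.12,.077],[.022,.108,.077],[-.022,.108,.077],[-.022,.12,.077]],
 np.array([[290.5,304.25],[293.9,300.9],[317.25,313],[312.6,316.75],[303.25,319.9],[261.5,354.1],[248.1,337.5],[252.5,333.1],[274.75,347.25],[270,350.9]])-.44)
a=(A,[[-.022,0,.077],[-.022,.012,.077],[.022,.012,.077],[.022,0,.077]],[[410.75,188.75],[416.75,189.25],[417.5,207],[412,207]])
for n,o in dict(w=[c],side=[b],wb=[c,b],all=[a,b,c]).items():
    p,e=fit(o,[.535,.24,-.18]);print(n,p.round(4),e.round(1).tolist())
M=[[-.017,0,.018],[.017,0,.018],[.017,-.06,.018],[-.017,-.06,.018],[0,.14,.009]]
p,e=fit([(c3,M,[[305,364],[337,364],[337,417.5],[306,418.5],[319,239.5]])],[.49,-.05,-.18]);print("bar",p,e.round(1).tolist())
s=ctrl.sense()
for q in(p,[ .492362,-.04769,-.16824]):
    g=world([[0,-.03,0]],q)[0];print(g,inc(s,[g[0],g[1],.06],q[2]+np.pi/2))
```

```text
w [ 0.5368  0.2409 -0.2092] [[6.7, 0.8], [-6.4, -0.3], [-6.3, 0.2], [6.9, -0.8]]
side [ 0.5359  0.2403 -0.1996] [[2.6, 0.7], [3.6, 0.6], [-1.3, -0.6], [-1.0, -0.8], [-0.8, -0.8], [-0.7, -0.7], [2.6, 0.9], [3.1, 1.4], [-0.5, -0.3], [-0.7, 0.2]]
wb [ 0.5359  0.2409 -0.2025] [[5.3, 1.2], [-7.8, -0.3], [-7.5, 0.2], [5.6, -0.4], [2.5, 0.9], [3.5, 0.8], [-1.5, -0.4], [-1.2, -0.5], [-1.0, -0.6], [-1.1, -0.6], [2.3, 1.0], [2.9, 1.5], [-0.8, -0.2], [-1.1, 0.3]]
all [ 0.5371  0.2409 -0.1968] [[-0.7, 0.5], [-1.6, 0.1], [-1.1, -3.1], [-0.8, -3.2], [1.9, 0.7], [2.9, 0.6], [-2.0, -0.7], [-1.7, -0.8], [-1.5, -0.8], [-1.4, -0.7], [1.9, 1.0], [2.5, 1.4], [-1.1, -0.3], [-1.3, 0.2], [6.9, 1.2], [-6.2, -0.8], [-5.8, -0.3], [7.3, -0.5]]
bar [ 0.49242392 -0.04738172 -0.16749126] [[-0.6, 6.4], [0.4, 6.1], [0.3, -0.6], [-0.2, -1.3], [0.0, -0.8]]
[ 0.48742265 -0.0769619   0.        ] ([-0.08, 0.06, -0.93], [-219.9, 2.7, 192.1])
[ 0.48733858 -0.07726643  0.        ] ([-0.08, 0.06, -0.89], [-220.3, 2.7, 192.1])
```

Run:
```python
from h import *
from cell import ctrl
import pickle
A=ctrl.camera_params("scene");B=ctrl.camera_params("side");c3,s3=pickle.load(open("w3.pkl","rb"))
X=.030
c=(c3,[[-.022,.012,.077],[X,.012,.077],[X,0,.077],[-.022,0,.077]],np.array([[271.9,43.4],[348.75,46.25],[347.9,64.],[271.6,63.25]])-.44)
b=(B,[[X,.012,.077],[X,0,.077],[-.022,0,.077],[-.022,.012,.077],[0,.012,.055],[0,.12,.055],[X,.12,.077],[X,.108,.077],[-.022,.108,.077],[-.022,.12,.077]],
 np.array([[290.5,304.25],[293.9,300.9],[317.25,313],[312.6,316.75],[303.25,319.9],[261.5,354.1],[248.1,337.5],[252.5,333.1],[274.75,347.25],[270,350.9]])-.44)
a=(A,[[-.022,0,.077],[-.022,.012,.077]],[[410.75,188.75],[416.75,189.25]])
for n,o in dict(w=[c],side=[b],wb=[c,b],all=[a,b,c]).items():
    p,e=fit(o,[.535,.24,-.18]);print(n,p.round(4),e.round(1).tolist())
```

```text
w [ 0.5327  0.2418 -0.2061] [[0.7, 0.8], [-0.9, -0.2], [-0.7, 0.2], [1.0, -0.8]]
side [ 0.534   0.2414 -0.199 ] [[-0.0, -0.5], [1.0, -0.6], [-0.7, 0.1], [-0.4, -0.0], [-0.2, -0.0], [-0.1, 0.1], [-0.1, -0.5], [0.5, -0.0], [0.2, 0.5], [-0.0, 1.0]]
wb [ 0.533   0.2417 -0.207 ] [[1.0, 0.7], [-0.5, -0.2], [-0.4, 0.2], [1.3, -0.9], [0.4, -0.3], [1.4, -0.4], [-0.3, 0.4], [-0.1, 0.3], [0.2, 0.2], [-0.1, 0.2], [-0.0, -0.5], [0.6, -0.0], [0.2, 0.7], [-0.1, 1.2]]
all [ 0.533   0.2418 -0.2074] [[-0.7, -0.8], [-1.6, -1.2], [0.4, -0.3], [1.4, -0.4], [-0.4, 0.5], [-0.1, 0.3], [0.1, 0.3], [-0.2, 0.2], [-0.1, -0.6], [0.5, -0.0], [0.1, 0.7], [-0.2, 1.1], [1.1, 0.6], [-0.4, -0.3], [-0.3, 0.2], [1.4, -1.0]]
```

drive_tool --increments '[[[0,0,-0.9],[-40,1,10],1],[[0,0,-0.9],[-80,2,25],1],[[0,0,-0.9],[-118,2.7,40],1],[[0,0,-0.9],[-153,2.7,60],1],[[0,0,-0.9],[-185,2.7,85],1],[[0,0,-0.9],[-210,2.7,115],1],[[0,0,-0.9],[-220,2.7,153],1],[[0,0,-0.9],[-220,2.7,190],1]]' --newtons 60

```text
time: 6.18
eef_pos: [0.487, -0.0804, 0.0616]
eef_rot: [0.766, 0.643, -0.0, 0.001]
ft_force: [2.4, 0.8, 0.5]
gripper_width: 0.0853
gripper_force: 0.0
```

Run:
```python
from h import *
from cell import ctrl
s=ctrl.sense();print(s["eef_pos"],inc(s,[.4874,-.077,.003],-.168+np.pi/2))
```

```text
[ 0.48702074 -0.08036689  0.06158898] ([0.03, 0.07, -0.31], [3.5, -0.2, 58.6])
```

drive_tool --increments '[[[0,0,-0.3],[2,0,30],0.8],[[0,0,-0.3],[2,0,50],0.4],[[0,0,-0.3],[2,0,58],0.2],[[0,0,-0.3],[2,0,58],0],[[0,0,-0.3],[2,0,58],-1],[[0,0,-0.3],[2,0,58],-1],[[0,0,-0.3],[2,0,58],-1],[[0,0,-0.3],[2,0,58],-1]]' --newtons 60

```text
time: 6.85
eef_pos: [0.4892, -0.0744, 0.0059]
eef_rot: [0.762, 0.647, 0.001, 0.001]
ft_force: [-0.3, -0.4, -1.1]
gripper_width: 0.0324
gripper_force: 59.6
```

drive_tool --increments '[[[0,0,0],[0,0,0],-1],[[0,0,0],[0,0,0],-1],[[0,0,0],[0,0,0],-1]]' --newtons 60

```text
time: 7.1
eef_pos: [0.489, -0.0743, 0.0054]
eef_rot: [0.762, 0.647, 0.0, 0.0]
ft_force: [-1.0, -0.1, 8.7]
gripper_width: 0.0324
gripper_force: 60.7
```

drive_tool --increments '[[[0,0,0],[0,0,-20],-1],[[0,0,1],[25,-3,-46],-1],[[0,0,2.3],[55,-7,-46],-1],[[0,0,2.3],[90,-11,-46],-1],[[0,0,2.3],[120,-15,-46],-1],[[0,0,2.3],[127,-16,-46],-1],[[0,0,2.3],[127,-16,-46],-1],[[0,0,2.3],[127,-16,-46],-1]]' --newtons 80

```text
time: 7.77
eef_pos: [0.4932, 0.0536, 0.0509]
eef_rot: [0.775, 0.632, -0.0, 0.0]
ft_force: [0.2, -1.7, -1.8]
gripper_width: 0.0318
gripper_force: 81.2
```

Run:
```python
from h import *
from cell import ctrl
import pickle
c=ctrl.camera_params("wrist");s=ctrl.sense()
a=ctrl.camera("wrist")[:,:,::-1];b=ctrl.camera("side")[:,:,::-1]
cv2.imwrite("pics/w4.png",a);cv2.imwrite("pics/s4.png",b);pickle.dump((c,s),open("w4.pkl","wb"))
print(s["eef_pos"],s["eef_rot"].round(4),inc(s,[.4941,.0537,.0514],np.pi/2-.204))
k=cv2.resize(b[270:345,270:370],(800,600),interpolation=cv2.INTER_CUBIC)
cv2.imwrite("pics/m4.png",np.hstack([cv2.resize(a[0:450,120:520],(400,450)),cv2.resize(b[270:370,290:379],(400,450),interpolation=cv2.INTER_CUBIC)]))
```

```text
[0.49324474 0.05355491 0.05086709] [ 7.747e-01  6.323e-01 -2.000e-04  1.000e-04] ([-0.01, 0.02, 0.13], [0.3, 0.8, -0.5])
```

View pics/m4.png

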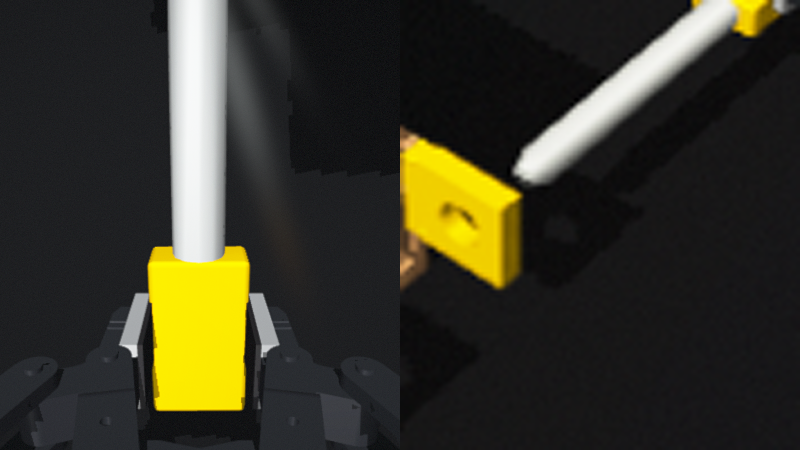

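The wrist half shows the handle centred and the shaft straight along the tool (axis about column 318). The side half shows the tip short of the yellow plate at about (318,308). I'll compare this with the prediction.

Run:
```python
from h import *
from cell import ctrl
import pickle
B=ctrl.camera_params("side");c4,s=pickle.load(open("w4.pkl","rb"))
u=R.from_quat(s["eef_rot"]).as_matrix()[:,0];print("yaw",np.arctan2(u[1],u[0])-np.pi/2)
im=cv2.imread("pics/s4.png").astype(int)
for off in(.027,):
  for z in(.050,.055,.060):
    P=[s["eef_pos"]*[1,1,0]+[0,0,z]+u*(off+d) for d in(0,.05,.1,.131,.14)];print(z,proj(P,B).round(1).tolist())
# shaft centroid per column in side image
for x in (320,324,328,332,336,340,344,348):
    col=im[275:312,x]; m=(col.min(1)>110)&(np.ptp(col,axis=1)<40); r=np.where(m)[0]+275
    print(x,r.min() if len(r) else None,r.max() if len(r) else None)
# shoulder row in wrist
P=[s["eef_pos"]*[1,1,0]+[0,0,.064]+u*o for o in(.02,.025,.027,.03,.035)];print(proj(P,c4).round(1).tolist())
```

```text
yaw -0.20177912725152036
0.05 [[361.2, 274.0], [346.2, 286.6], [330.2, 299.9], [319.8, 308.5], [316.7, 311.1]]
0.055 [[361.3, 272.1], [346.3, 284.7], [330.3, 297.9], [319.8, 306.6], [316.7, 309.1]]
0.06 [[361.5, 270.2], [346.4, 282.7], [330.3, 296.0], [319.9, 304.6], [316.7, 307.2]]
320 301 310
324 297 307
328 294 304
332 291 300
336 288 297
340 284 294
344 281 291
348 278 287
[[318.3, 279.1], [318.3, 265.0], [318.3, 259.2], [318.4, 250.5], [318.4, 235.7]]
```

drive_tool --increments '[[[0,0,0.1],[0,0.9,1],-1],[[0,0,0.1],[8,0.9,1],-1],[[0,0,0.1],[16,0.9,1],-1],[[0,0,0.1],[24,0.9,1],-1],[[0,0,0.1],[31,0.9,1],-1],[[0,0,0.1],[38,0.9,1],-1],[[0,0,0.1],[45,0.9,1],-1],[[0,0,0.1],[45,0.9,1],-1]]'

```text
time: 8.53
eef_pos: [0.5036, 0.0995, 0.0499]
eef_rot: [0.775, 0.632, 0.0, -0.0]
ft_force: [0.5, 0.2, -0.5]
gripper_width: 0.0316
gripper_force: 81.2
```

Run:
```python
from h import *
from cell import ctrl
import pickle
s=ctrl.sense();print(s["ft_force"],s["ft_torque"],s["eef_pos"])
b=ctrl.camera("side")[:,:,::-1];a=ctrl.camera("wrist")[:,:,::-1];cv2.imwrite("pics/w5.png",a)
cv2.imwrite("pics/m5.png",np.hstack([cv2.resize(a[0:450,120:520],(400,450)),cv2.resize(b[270:370,250:339],(400,450),interpolation=cv2.INTER_CUBIC)]))
```

```text
[ 0.46930521  0.19389389 -0.54194023] [ 0.04222429 -0.02463326  0.01466101] [0.50358487 0.09950205 0.04989117]
```

View pics/m5.png

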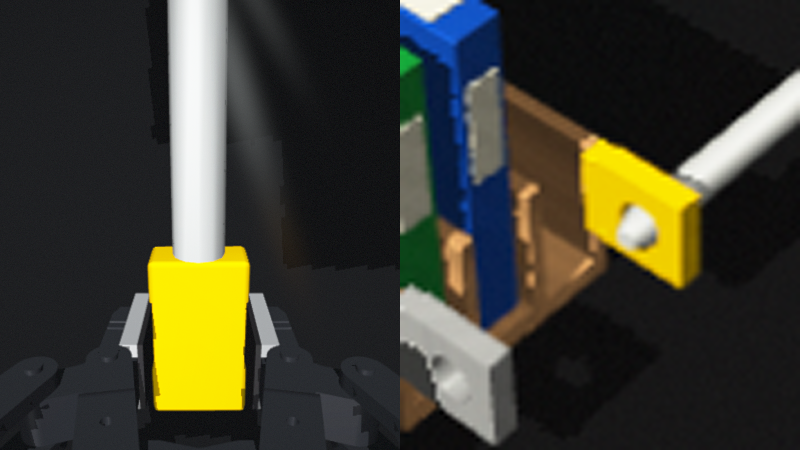

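The tip is through the yellow hole, at about (304,319) in side pixels, and the forces are almost zero. That was my last picture; from here I'll go by forces.

drive_tool --increments '[[[0,0,0],[8,0,0],-1],[[0,0,0],[17,0,0],-1],[[0,0,0],[26,0,0],-1],[[0,0,0],[35,0,0],-1],[[0,0,0],[44,0,0],-1],[[0,0,0],[53,0,0],-1],[[0,0,0],[60,0,0],-1],[[0,0,0],[60,0,0],-1]]'

```text
time: 9.3
eef_pos: [0.5157, 0.1583, 0.0499]
eef_rot: [0.775, 0.632, 0.0, -0.0]
ft_force: [1.2, 0.2, -0.5]
gripper_width: 0.0316
gripper_force: 81.2
```

drive_tool --increments '[[[0,0,0],[6,0,0],-1],[[0,0,0],[12,0,0],-1],[[0,0,0],[18,0,0],-1],[[0,0,0],[24,0,0],-1],[[0,0,0],[30,0,0],-1],[[0,0,0],[36,0,0],-1],[[0,0,0],[40,0,0],-1],[[0,0,0],[40,0,0],-1]]'

```text
time: 9.97
eef_pos: [0.5238, 0.1967, 0.0499]
eef_rot: [0.775, 0.632, 0.0, -0.0]
ft_force: [-0.6, 1.5, 0.6]
gripper_width: 0.0315
gripper_force: 81.3
```

drive_tool --increments '[[[0,0,0],[4,0,0],-1],[[0,0,0],[8,0,0],-1],[[0,0,0],[11,0,0],-1],[[0,0,0],[13,0,0],-1],[[0,0,0],[13,0,0],-1],[[0,0,0],[13,0,0],-1]]'

```text
time: 10.47
eef_pos: [0.5264, 0.2086, 0.0499]
eef_rot: [0.775, 0.631, 0.0, -0.0]
ft_force: [-1.0, 1.6, 0.1]
gripper_width: 0.0315
gripper_force: 81.4
```

drive_tool --increments '[[[0,0,0],[1,0,0],-1],[[0,0,0],[2,0,0],-1],[[0,0,0],[2,0,0],-1]]'

```text
time: 10.72
eef_pos: [0.5266, 0.2101, 0.0499]
eef_rot: [0.776, 0.631, -0.0, 0.0]
ft_force: [-1.3, -1.3, 1.7]
gripper_width: 0.0321
gripper_force: 81.5
```

drive_tool --increments '[[[0,0,0],[1,0,0],-1],[[0,0,0],[2,0,0],-1],[[0,0,0],[2,0,0],-1]]'

```text
time: 10.97
eef_pos: [0.5271, 0.2123, 0.0499]
eef_rot: [0.776, 0.631, 0.0, -0.0]
ft_force: [-0.8, -0.3, 2.1]
gripper_width: 0.0318
gripper_force: 81.5
```

drive_tool --increments '[[[0,0,0],[1,0,0],-1],[[0,0,0],[2,0,0],-1],[[0,0,0],[2,0,0],-1]]'

```text
time: 11.22
eef_pos: [0.5275, 0.2144, 0.0499]
eef_rot: [0.776, 0.631, 0.0, -0.0]
ft_force: [-1.4, -0.9, 2.3]
gripper_width: 0.0315
gripper_force: 81.5
```

drive_tool --increments '[[[0,0,0],[1,0,0],-1],[[0,0,0],[2,0,0],-1],[[0,0,0],[2,0,0],-1]]'

```text
time: 11.47
eef_pos: [0.5279, 0.2162, 0.0499]
eef_rot: [0.776, 0.631, -0.0, -0.0]
ft_force: [-1.3, -2.3, 2.2]
gripper_width: 0.0318
gripper_force: 81.7
```

Run:
```python
from cell import ctrl
import cv2,numpy as np
from h import *
c=ctrl.camera_params("wrist");s=ctrl.sense()
im=ctrl.camera("wrist");cv2.imwrite("pics/w6.png",im[:,:,::-1])
o=cv2.imread("pics/w5.png")[:,:,::-1]
for n,k in(("before",o),("now",im)):
    print(n,[(r,*k[r,318]) for r in range(140,440,6)] if n=="now" else [(r,*k[r,318]) for r in list(range(235,275,4))+list(range(400,425,4))])
y=-.202;P=world([[0,0,.077],[0,.012,.077],[0,0,.064]],[.533,.2417,y]);print(proj(P,c))
```

```text
before [(235, np.uint8(240), np.uint8(242), np.uint8(241)), (239, np.uint8(239), np.uint8(241), np.uint8(241)), (243, np.uint8(239), np.uint8(241), np.uint8(241)), (247, np.uint8(237), np.uint8(240), np.uint8(240)), (251, np.uint8(237), np.uint8(240), np.uint8(240)), (255, np.uint8(237), np.uint8(239), np.uint8(239)), (259, np.uint8(237), np.uint8(239), np.uint8(239)), (263, np.uint8(254), np.uint8(250), np.uint8(66)), (267, np.uint8(254), np.uint8(242), np.uint8(0)), (271, np.uint8(253), np.uint8(239), np.uint8(0)), (400, np.uint8(252), np.uint8(234), np.uint8(0)), (404, np.uint8(252), np.uint8(233), np.uint8(0)), (408, np.uint8(255), np.uint8(235), np.uint8(0)), (412, np.uint8(19), np.uint8(21), np.uint8(25)), (416, np.uint8(16), np.uint8(16), np.uint8(19)), (420, np.uint8(21), np.uint8(22), np.uint8(22)), (424, np.uint8(14), np.uint8(14), np.uint8(17))]
now [(140, np.uint8(245), np.uint8(247), np.uint8(247)), (146, np.uint8(245), np.uint8(246), np.uint8(246)), (152, np.uint8(244), np.uint8(246), np.uint8(245)), (158, np.uint8(244), np.uint8(245), np.uint8(245)), (164, np.uint8(244
[... 1688 characters left out ...]
5), np.uint8(0)), (368, np.uint8(252), np.uint8(235), np.uint8(0)), (374, np.uint8(252), np.uint8(235), np.uint8(0)), (380, np.uint8(252), np.uint8(234), np.uint8(0)), (386, np.uint8(252), np.uint8(234), np.uint8(0)), (392, np.uint8(252), np.uint8(235), np.uint8(0)), (398, np.uint8(252), np.uint8(233), np.uint8(0)), (404, np.uint8(252), np.uint8(233), np.uint8(0)), (410, np.uint8(108), np.uint8(89), np.uint8(8)), (416, np.uint8(14), np.uint8(15), np.uint8(20)), (422, np.uint8(23), np.uint8(20), np.uint8(22)), (428, np.uint8(18), np.uint8(20), np.uint8(20)), (434, np.uint8(12), np.uint8(13), np.uint8(14))]
[[317.65815338 279.37588738]
 [317.56983779 240.55439209]
 [317.78552219 263.08849759]]
```

drive_tool --increments '[[[0,0,0],[1,0,0],-1],[[0,0,0],[2,0,0],-1],[[0,0,0],[2,0,0],-1]]'

```text
time: 11.77
eef_pos: [0.5279, 0.2163, 0.0498]
eef_rot: [0.776, 0.631, -0.001, 0.001]
ft_force: [-3.8, -11.5, 9.2]
gripper_width: 0.0318
gripper_force: 82.5
```

drive_tool --increments '[[[0,0,0],[1,0,0],-1],[[0,0,0],[1.5,0,0],-1],[[0,0,0],[1.5,0,0],-1]]'

```text
time: 12.02
eef_pos: [0.5279, 0.2164, 0.0497]
eef_rot: [0.776, 0.63, -0.002, 0.001]
ft_force: [-6.3, -18.7, 13.7]
gripper_width: 0.032
gripper_force: 83.0
```

drive_tool --increments '[[[0,0,0],[-3,0,0],-1],[[0,0,0],[-3,0,0],-0.3],[[0,0,0],[-3,0,0],0.2],[[0,0,0],[-3,0,0],0.6],[[0,0,0],[-3,0,0],0.6],[[0,0,0],[-3,0,-15],0.6],[[0,0,0],[-3,0,-45],0.6],[[0,0,0],[-3,0,-80],0.6]]' --newtons 20

```text
time: 12.68
eef_pos: [0.5269, 0.2166, 0.1294]
eef_rot: [0.775, 0.632, -0.001, -0.001]
ft_force: [-0.2, -0.9, -0.6]
gripper_width: 0.0683
gripper_force: 0.0
```

drive_tool --increments '[[[0,0,0],[-15,0,-30],0.6],[[0,0,0],[-40,0,-60],0.6],[[0,0,0],[-80,0,-90],0.6],[[0,0,0],[-110,0,-110],0.6],[[0,0,0],[-110,0,-110],0.6],[[0,0,0],[-110,0,-110],0.6]]'

```text
time: 13.18
eef_pos: [0.5063, 0.1072, 0.2415]
eef_rot: [0.776, 0.63, 0.001, 0.001]
ft_force: [0.8, -0.3, -0.4]
gripper_width: 0.068
gripper_force: 0.0
```

Run:
```python
from cell import ctrl
from h import *
c=ctrl.camera_params("wrist");s=ctrl.sense();im=ctrl.camera("wrist")[:,:,::-1];b=ctrl.camera("side")[:,:,::-1]
cv2.imwrite("pics/w7.png",im);cv2.imwrite("pics/s7.png",b)
B=ctrl.camera_params("side");E=[.533,.2417,-.204]
hsv=cv2.cvtColor(im,cv2.COLOR_BGR2HSV);m=cv2.inRange(hsv,(22,150,60),(35,255,255))
n,l,st,_=cv2.connectedComponentsWithStats(m);print([x.tolist() for x in st[1:] if x[4]>80])
print("pred handle back, front, plate",proj(world([[-.017,-.06,.064],[.017,-.06,.064],[-.017,0,.064],[.017,0,.064],[-.022,.012,.077]],E),c).round(1).tolist())
t=proj(world([[0,.14,.055]],E),B)[0];print("tip pred",t);x,y=t.astype(int)
g=b[y-8:y+12,x-12:x+14].mean(2).astype(int);print(g[::2,::2])
```

```text
[[281, 0, 99, 131, 8615], [376, 24, 29, 26, 433]]
pred handle back, front, plate [[292.5, 98.5], [339.9, 98.4], [291.1, 8.3], [340.8, 8.2], [281.9, -15.3]]
tip pred [252.70471733 360.77705596]
[[ 57  56  58  54  52  56  58  58 146 223 236 231 165]
 [ 55  57  57  58  56  66  58 193 226 235 233 229 182]
 [ 53  55  56  57  55  66  99 228 237 231 223 192 154]
 [ 19  52  55  56  58  59 223 243 238 218 181 137  89]
 [ 10  11  44  54  55  57 206 236 215 170 124  74  70]
 [ 13  11  13  32  53  55 181 204 139  84  47  50  83]
 [ 12  11  13  13  17  50  60  43  13  11  12  12  75]
 [ 11  12  11  15  13  13  13  12  11  13  11  12  11]
 [ 12  12  13  12  12  13  12  10  14  13  13  13  11]
 [ 14  12  12  14  13  13  12  13  11  14  14  12  11]]
```

Run:
```python
from h import *
from cell import ctrl
im=cv2.imread("pics/w7.png");hsv=cv2.cvtColor(im,cv2.COLOR_BGR2HSV);m=cv2.inRange(hsv,(22,150,60),(35,255,255))
for r in range(0,136,8):
    x=np.where(m[r,250:372])[0]+250;print(r,x.min() if len(x) else 0,x.max() if len(x) else 0,im[r,316][::-1])
c=ctrl.camera_params("wrist");B=ctrl.camera_params("side");E=[.533,.2417,-.204]
for y in(-.06,-.07,-.08):print(y,proj(world([[-.017,y,.064],[.017,y,.064],[0,y,.046]],E),c).round(0).tolist())
for d in(0,-.005,-.01,-.02):print(d,proj(world([[0,.14+d,.055],[-.005,.14+d,.055],[0.005,.14+d,.055]],E),B).round(1).tolist())
print(ctrl.sense()["qd"].round(3))
```

```text
0 281 361 [255 255   0]
8 283 360 [246 246 245]
16 286 356 [254 247   0]
24 290 356 [254 247   0]
32 290 363 [254 246   0]
40 290 365 [255 255   0]
48 290 367 [255 255   0]
56 290 370 [255 255   0]
64 290 371 [255 255   0]
72 290 371 [255 255   0]
80 291 371 [255 255   0]
88 291 371 [255 255   0]
96 291 371 [255 255   0]
104 344 371 [45 46 50]
112 350 371 [48 47 51]
120 354 371 [46 48 50]
128 365 371 [46 48 51]
-0.06 [[295.0, 101.0], [343.0, 101.0], [319.0, 101.0]]
-0.07 [[295.0, 116.0], [342.0, 116.0], [319.0, 115.0]]
-0.08 [[295.0, 130.0], [342.0, 130.0], [319.0, 128.0]]
0 [[252.7, 360.8], [254.8, 362.3], [250.6, 359.3]]
-0.005 [[254.8, 359.1], [256.9, 360.5], [252.7, 357.6]]
-0.01 [[256.9, 357.3], [259.0, 358.8], [254.8, 355.9]]
-0.02 [[261.1, 354.0], [263.2, 355.4], [259.0, 352.5]]
[-0.017  0.021 -0.004  0.002  0.    -0.     0.   ]
```

Run:
```python
from h import *
from cell import ctrl
im=ctrl.camera("wrist")[:,:,::-1]
c=ctrl.camera_params("wrist");E=[.533,.2417,-.204]
print([(r,im[r,300][::-1].tolist(),im[r,316][::-1].tolist()) for r in range(0,22,2)],[(r,im[r,316][::-1].tolist()) for r in range(94,106,2)])
for y in(-.06,-.005,0):print(y,proj(world([[0,y,.064],[0,y,.077],[0,y,.055]],E),c).round(1).tolist())
```

```text
[(0, [255, 255, 0], [255, 255, 0]), (2, [255, 255, 0], [255, 255, 0]), (4, [255, 255, 0], [255, 255, 0]), (6, [255, 255, 0], [255, 255, 0]), (8, [241, 213, 0], [247, 222, 0]), (10, [225, 191, 0], [247, 244, 233]), (12, [216, 179, 0], [234, 223, 167]), (14, [251, 230, 0], [254, 241, 0]), (16, [254, 245, 0], [254, 248, 0]), (18, [254, 244, 0], [254, 248, 0]), (20, [254, 244, 0], [254, 248, 0])] [(94, [255, 255, 0]), (96, [255, 255, 0]), (98, [255, 255, 0]), (100, [255, 255, 0]), (102, [127, 107, 46]), (104, [45, 45, 51])]
-0.06 [[319.4, 101.8], [319.4, 101.9], [319.4, 101.7]]
-0.005 [[319.6, 19.0], [319.6, 15.5], [319.6, 21.3]]
0 [[319.6, 11.2], [319.6, 7.3], [319.6, 13.7]]
```

The shoulder sits about 1 to 2 mm from the plate and the gripper is clear of everything, so I'll hand the job in.

```bash
python3 -c "
from cell import ctrl
print(ctrl.close_job())"
```

```text
the job is handed in; nothing more can be done
None
```

The bar is through both eyelets with its shoulder about 1–2 mm from the yellow one by my measurement, released with the arm clear, and the job was handed in at about 13 s (no verdict was returned).

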